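# Register a specimen tin at the label reader

### The arm

A 6-joint arm with a two-finger parallel gripper is mounted at the origin on the work surface. World frame = base frame: x ahead of the robot, y to its left, z up, the work surface at z = 0. Lengths are in m, angles in degrees, forces in N, time in s.
With the tool pointing down it reaches from about 0.375 to 0.825 m from the base axis. Payload 5.5 kg.
Tool frame: the origin (TCP) lies on the centre line of the jaws, within the pads' length; the fingertips stand 11 mm ahead of it and the grasp point (between the pads) lies 8 mm behind it (tip_reach is the x of the fingertips in the tool frame, in m); x points along the fingers, y is the direction in which the jaws open and shut, and the axes are right-handed (so a half turn about x gives the same grasp; the last joint's range is limited). The gripper opens to 85 mm and grips with 20 to 120 N. Pads are 22 mm wide; open, the fingers measure 114 mm over their backs; the gripper's body (76 mm by 85 mm) begins 54 mm behind the grasp point. The pads swing forward as they close: fully open they stand 13 mm farther back than shut.
Start: joints at [0, 17.962, -2.699, 69.339, 0, 90], TCP at [0.6, -0, 0.242] pointing down, gripper open.
Joint ranges: [-152.73, 152.73], [-39.44, 99.34], [-58.76, 71.6], [-118.89, 123.64], [-81.53, 83.1], [-180, 180]. Speed limits (degrees/s): [136.94, 136.94, 172.46, 180, 180, 180].

### API

Orientations are given as [roll, pitch, yaw] about the fixed x, y, z axes, in that order (R = Rz(yaw) Ry(pitch) Rx(roll)).
In Python, from workcell import * gives the robot as it stands.
- The arm moves only by the shell command python3 -m handwheel 'ROWS'. ROWS is JSON, one flat list of numbers, 5 for each row, row after row: the closure, from 0 (fully open) to 1 (shut), then the shift along the tool's x, y, z normalised to -1 to 1, where 1 is 0.02 m, then the turn about the tool's x normalised to -1 to 1, where 1 is 360 degrees. In form: [gripper, dx, dy, dz, spin, gripper, dx, dy, dz, spin, ...]. A call has 1 to 12 rows; each row shifts and turns the commanded pose from where the row before left it, along the tool's axes as they then stand; what a row does not reach is not made up. A row lasts 1/12 s, in which the tool goes at most 41.7 mm and 7.16 degrees, less where a joint would pass 70% of its speed; a pose out of reach is approached as far as the arm can. A call with a number of a shift or a turn outside -1 to 1 is refused whole. A call with a gripper value outside its range is refused whole. The fingers move at their own pace and stop on an object; the grip force is fixed at half the most. Time passes only in rows, so rows that do not move let the fingers close. It gives the time, the measured TCP pose, the force and the opening at its end, in the units of the state.
- get_state(): the state, without advancing time (a new reading comes with each control period).
- get_image(name): name is "scene" or "side" or "wrist"; returns the picture (480x640x3 uint8, blue, green, red); there is no depth.
- camera_info(name): a dict with "fx", "fy", "cx", "cy" (pixels), "eye" and "attitude" of the camera in the world; the wrist camera has in their place "hand_eye" (4x4, takes a point from camera to tool coordinates, whose origin is the TCP and whose axes are the tool frame's). Camera axes: x right, y down, z forward; pixel columns grow to the right and rows downward; lengths in m; the calibration is good to about 2 mm. A picture is of the moment at which its call begins: read the wrist's pose just before it. camera_info takes no time and is no camera call.
- hand_in(): hands the job in, once; it reports no verdict.
The state is a dict: "time_s": time; "joints": joint angles; "dq": joint speeds; "joint_torque": joint torques, N m; "ee_pos": TCP position; "tcp_rot": TCP orientation; "contact_force": force on the tool from outside, world axes, zero at the start; "moment": the same for the moment, N m; "width": finger opening in m.
Only numpy, scipy, OpenCV 4.12 (cv2) and the standard library are available. Lean on these libraries where they do the work, as an engineer would, in place of code of your own. Each camera call takes 0.05 s, during which the arm holds its last target.

### The job

Push the specimen tin along between the blue rails until it sits against both rubber rollers, then press a fingertip gently against its side and roll it round in its seat until the yellow label squarely faces the black reader. Only then press the green button to log it, and let go, leaving the tin seated with its label towards the reader. The tin is thin-walled: do not push it hard, lift it or tip it, and leave the other things on the bench where they are.

Things in the scene. Friction and masses are not known exactly. Their poses are not given: they have to be found in the camera images.
- tin: Round closed steel tin with blue lid, 96 mm diameter, 56 mm tall, smooth upright side, 0.27 to 0.47 kg, loose, standing on the station's plate; too wide for most grippers. Origin: centre of its underside; z up its axis; +x points out through the middle of the label. More than 20 N of push from the robot dents it. It starts between the rails, 40 to 60 mm short of the seat, label turned away from the reader.
- label (a point): Middle of the tin's yellow label: a 40 mm wide, 30 mm tall patch on the side, with a 12 mm wide yellow strip that runs up over the lid's edge and 34 mm inwards on the lid. The point lies on the side, 48 mm from the tin's axis and 24 mm above its underside.
- station: Fixed label station: aluminium plate 6 mm thick, 270 mm (x) by 132 mm (y), wider at +y for the button. Origin: on the bench under the seat's centre. +x points from the seat to the reader, y to its left, z up. Blue guide rails run along x from -135 to -20 mm, inner faces at y = +51.5 and -51.5 mm, tops 18 mm above the bench, open towards -x.
- seat (a point): Centre of the seat, 6 mm above the bench, above the station's origin, same axes. The tin's origin is here when its side touches both rollers. A fingertip pressing inwards at the tin's -x side and moving round it in an arc turns the tin by friction, the rollers turning with it: below some 8 N it slips, 11 to 15 N serves. Sliding the tin on the plate takes 1 to 6 N. It stays put when let go.
- read_button_top (a point): Centre of the top of the green push button, 28 mm diameter, on a blue box (85 by 62 mm) at the station's x = 0, y = +130 mm; it is pressed straight down.
- read_button (a joint): Travel of the green button, 0 = up, 0.006 m = fully down; it springs back; fully down takes 5 N. It counts as pressed beyond 0.004 m. Not to be pressed before the tin is seated and its label faces the reader.
- weight: Bystander: brass weight with a knob, 44 mm diameter, 60 mm tall, upright; origin under its centre.
- vial: Bystander: small amber jar with a white cap, 40 mm diameter, 75 mm tall, upright; origin under its centre.
- driver: Bystander: screwdriver lying flat on the bench along its own x; origin at its middle on the bench.
- grip_jaw: Bystander: stepped steel jaw block, 50 by 32 by 42 mm; origin under its centre.
- rollers_mid (a point): Point midway between the two upright black rubber idler rollers, at the height of their tops, 52 mm above the bench (their pins 56 mm). Rollers: 24 mm diameter, axes at the station's x = +28.2, y = +53.0 and -53.0 mm; they turn against a light brake and do not give.
- reader_window (a point): Centre of the dark red window of the black reader, at the station's x = +97 mm, 30 mm above the bench. The reader is 30 by 75 mm, top 46 mm above the bench, with a yellow centre mark on top. The label faces it squarely when the tin's +x axis is parallel to the station's +x axis.

How it is judged (in metres and radians):
On the way, in this order (a step that is already met when the one before it is completed fails the run):
1. the tin sits in the seat against both rollers (within 4 mm) (horizontal distance between tin and seat below 0.004 m and angle between tin's own z axis and vertical below 0.06 rad), for 0.2 s.
2. seated, the label faces the reader (within about 8 degrees) (horizontal distance between tin and seat below 0.004 m and x of label in the frame of station above 0.03 m and y of label in the frame of station between -0.007 and 0.007 m), for 0.3 s.
3. the green button is pressed (value of joint read_button above 0.004 m), for 0.05 s.
At the end, for the whole second after the job is handed in: The tin stands at rest and upright in the seat (its axis within 4 mm of the seat's centre) with the middle of its label within 7 mm (about 8 degrees) of the line to the reader, the button has been pressed and is up again (all of step 2 and angle between tin's own z axis and vertical below 0.06 rad and value of joint read_button below 0.002 m and linear speed of tin below 0.01 m/s); the robot touches nothing.
It fails at once if the tin is pressed with more than 20 N by the gripper (contact force between the fingers and tin above 20 N).
It fails at once if the arm strikes the tin with more than 20 N (contact force between the arm and tin above 20 N).
It fails at once if the tin is tipped or lifted (angle between tin's own z axis and vertical above 0.2 rad or height (world z) of tin above 0.02 m).
It fails at once if the button is pressed while the tin is not seated with its label towards the reader (value of joint read_button above 0.004 m and (horizontal distance between tin and seat above 0.004 m or x of label in the frame of station below 0.03 m or y of label in the frame of station above 0.007 m or y of label in the frame of station below -0.007 m)).
It fails at once if a bystander is moved more than 15 mm (distance of any of weight, vial, driver, grip_jaw from where it was at the start of the episode above 0.015 m).
It also fails if it takes over 72 s, if anything falls off the work surface, if the arm or the gripper's body presses on something with over 40 N, if the wrist force passes 120 N, or if a joint passes its speed limit or range.

## Working session

There is one attempt and no reset: what is moved stays moved. The work goes in short steps, Python scripts to look and compute and a shell command to move; the robot and the scene stay as the last step left them, time stands still between calls to the robot, and variables do not carry over. Pictures are saved under pics/ and viewed, and the job is handed in when it is done.

```bash
ls; mkdir -p pics
python3 - <<'E'
from workcell import *
import cv2
print(get_state())
for n in ("scene","side","wrist"):
    print(n,camera_info(n)); cv2.imwrite(f"pics/{n}0.png",get_image(n))
E
```

```text
pics
{'time_s': 0.0, 'joints': array([ 8.20662140e-04,  1.80020369e+01, -2.75403969e+00,  6.93397782e+01,
        2.40561142e-04,  9.00003790e+01]), 'dq': array([ 0.08385977,  0.06452489, -0.03525716, -0.05938494, -0.01438548,
       -0.04403772]), 'joint_torque': array([ 1.69644722e-03, -5.39594257e+01,  3.39749372e+01,  1.94567809e-02,
        9.49871333e-05,  6.01428906e-05]), 'ee_pos': array([5.99443650e-01, 9.92911210e-06, 2.41458531e-01]), 'tcp_rot': array([-90.14341245,  89.90414492, 179.85702902]), 'contact_force': array([-0.35624706, -0.01723903, -0.30099707]), 'moment': array([ 0.01663167, -0.00519669, -0.01467093]), 'width': 0.08525341127436652}
scene {'fx': 480.5919905130743, 'fy': 480.5919905130743, 'cx': 319.99848331802997, 'cy': 223.9179822688148, 'eye': array([ 1.41346218, -0.20703064,  0.74138964]), 'attitude': array([-129.61428688,    1.12537768,   72.56543647])}
side {'fx': 503.69862670043864, 'fy': 503.69862670043864, 'cx': 318.5323216975125, 'cy': 239.98926414085832, 'eye': array([0.53638723, 0.80537322, 0.49017287]), 'attitude': array([-1.18838864e+02,  1.27356942e-01, -1.73250594e+02])}
wrist {'fx': 374.22185546902824, 'fy': 374.22185546902824, 'cx': 314.45737453431656, 'cy': 243.06479019605587, 'hand_eye': array([[ 9.63963144e-05, -2.69377861e-01,  9.63034557e-01,
        -1.31330034e-01],
       [ 9.99999982e-01,  1.85717023e-04, -4.81480732e-05,
         1.04865808e-03],
       [-1.65881886e-04,  9.63034544e-01,  2.69377874e-01,
        -6.74634197e-02],
       [ 0.00000000e+00,  0.00000000e+00,  0.00000000e+00,
         1.00000000e+00]])}
```

View pics/scene0.png

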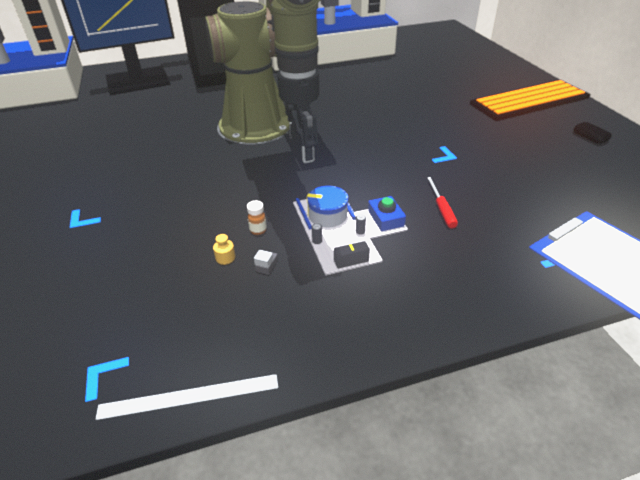

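View pics/side0.png

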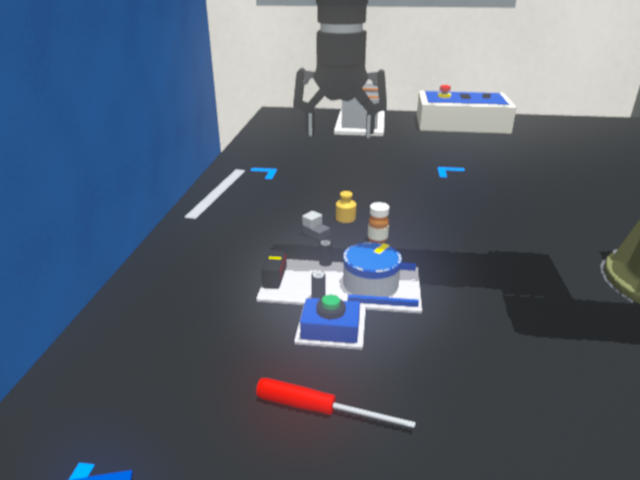

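View pics/wrist0.png

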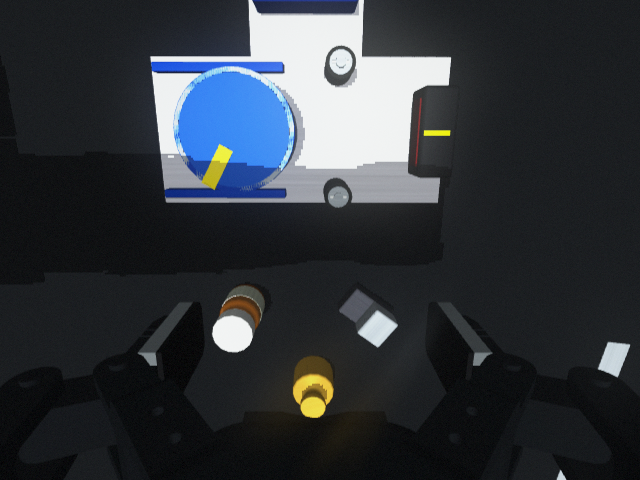

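Views: the wrist picture shows the lid centred near (234,128) with its strip pointing down-left to (210,188). The roller pins are near (340,61) and (338,195), and the reader mark is at (437,132). I'll turn these into positions.

```bash
cat > h.py <<'E'
from workcell import *
import cv2, numpy as np
from scipy.spatial.transform import Rotation as Ro
def RT(s): return Ro.from_euler('xyz',s['tcp_rot'],degrees=True).as_matrix()
def cam(name,s=None):
    c=camera_info(name)
    if name=='wrist':
        H=c['hand_eye'];R=RT(s);return c,R@H[:3,:3],R@H[:3,3]+s['ee_pos']
    return c,Ro.from_euler('xyz',c['attitude'],degrees=True).as_matrix(),c['eye']
def ray(cm,uv,z):
    c,R,e=cm
    d=R@np.array([(uv[0]-c['cx'])/c['fx'],(uv[1]-c['cy'])/c['fy'],1]);return e+d*(z-e[2])/d[2]
def proj(cm,p):
    c,R,e=cm;q=R.T@(np.asarray(p)-e);return np.array([c['cx']+c['fx']*q[0]/q[2],c['cy']+c['fy']*q[1]/q[2]])
def blobs(m,mn=30):
    n,l,st,ce=cv2.connectedComponentsWithStats(m.astype(np.uint8));
    return sorted([(st[i,4],ce[i].round(1),st[i,:4]) for i in range(1,n) if st[i,4]>=mn],key=lambda t:-t[0])
E
python3 - <<'E'
from h import *
np.set_printoptions(precision=4,suppress=True)
s=get_state();print(RT(s))
for n in('wrist','scene','side'):
    im=cv2.imread(f'pics/{n}0.png');h=cv2.cvtColor(im,cv2.COLOR_BGR2HSV);cm=cam(n,s)
    H,S,V=h[...,0],h[...,1],h[...,2]
    for nm,m in (('yel',(abs(H.astype(int)-28)<6)&(S>150)&(V>90)),('blue',(abs(H.astype(int)-110)<14)&(S>130)&(V>60)),('green',(abs(H.astype(int)-70)<18)&(S>120)&(V>60))):
        for b in blobs(m)[:6]: print(n,nm,b[0],b[1],b[2],'z.062',ray(cm,b[1],.062)[:2],'z.046',ray(cm,b[1],.046)[:2])
cm=cam('wrist',s)
for uv in((340,61),(338,195)):print(ray(cm,uv,.056))
print('mark',ray(cm,(437,132),.046),'lid',ray(cm,(234,128),.062), 'strip',ray(cm,(226,147),.062),ray(cm,(209,188),.062))
for z in(.03,.04,.05,.06):
  print('side btn',z,ray(cam('side'),(331,301),z)[:2],ray(cam('scene'),(387,201),z)[:2])
E
```

```text
[[-0.0013  1.      0.    ]
 [ 0.      0.     -1.    ]
 [-1.     -0.0013 -0.    ]]
wrist yel 615 [216.5 166.6] [202 145  30  44] z.062 [0.5204 0.0453] z.046 [0.5163 0.0441]
wrist yel 468 [311.2 386.3] [293 375  40  29] z.062 [ 0.5973 -0.1632] z.046 [ 0.5971 -0.1751]
wrist yel 420 [312.5 406.8] [301 396  24  22] z.062 [ 0.5985 -0.1867] z.046 [ 0.5984 -0.1997]
wrist yel 157 [436.6 132.5] [424 130  27   6] z.062 [0.6977 0.072 ] z.046 [0.7027 0.0722]
wrist blue 10824 [233.4 134.2] [165  72 130 126] z.062 [0.5357 0.0707] z.046 [0.5323 0.0708]
wrist blue 1170 [212.9  66.3] [151  62 132  13] z.062 [0.5229 0.1204] z.046 [0.5189 0.1231]
wrist blue 223 [302.    0.6] [253   0 105   5] z.062 [0.5913 0.1644] z.046 [0.5908 0.1694]
scene yel 193 [537.9 101.1] [496  91  86  21] z.062 [0.2692 0.8567] z.046 [0.2422 0.8817]
scene yel 180 [531.8  97.5] [490  87  86  21] z.062 [0.2409 0.8549] z.046 [0.2133 0.8799]
scene yel 172 [525.6  94.1] [484  84  85  21] z.062 [0.213  0.8519] z.046 [0.1847 0.8768]
scene yel 159 [519.5  90.8] [479  81  83  20] z.062 [0.1851 0.8486] z.046 [0.1562 0.8735]
scene blue 129
[... 1002 characters left out ...]
blue 685 [ 97.4 473.1] [ 66 462  67  18] z.062 [0.7849 0.5174] z.046 [0.7942 0.5066]
side blue 548 [466.6  98. ] [426  92  81  12] z.062 [ 0.2236 -1.0799] z.046 [ 0.2119 -1.1504]
side blue 194 [447.9 170.3] [437 166  28  12] z.062 [ 0.3666 -0.3384] z.046 [ 0.3602 -0.3812]
side green 147 [330.4 300.3] [322 296  18  10] z.062 [0.5904 0.2111] z.046 [0.5924 0.1888]
[0.6201 0.1252 0.056 ]
[0.6204 0.0212 0.056 ]
mark [0.703  0.0726 0.046 ] lid [0.5364 0.0754 0.062 ] strip [0.5291 0.0608 0.062 ] [0.5129 0.0278 0.062 ]
side btn 0.03 [0.5933 0.1684] [0.558  0.2193]
side btn 0.04 [0.5921 0.1822] [0.57   0.2133]
side btn 0.05 [0.5908 0.1961] [0.582  0.2073]
side btn 0.06 [0.5896 0.2099] [0.5941 0.2013]
```

Geometry: the seat is at about (0.592, 0.073), with station axes parallel to the world's. The tin is at (0.536, 0.075) with its label at about -116°. The button is at about (0.591, 0.203). I'll shut the gripper and spin so that tool z (the pads' edge) faces +x, trying the spin direction first.

```bash
python3 -m handwheel '[1,0,0,0,-0.0194,1,0,0,0,-0.0194,1,0,0,0,0]'; python3 -c "
from h import *
s=get_state();print(s['joints'],RT(s))"
```

```text
time_s: 0.4
ee_pos: [0.5998, 0.0, 0.2419]
tcp_rot: [-105.0, 90.0, 179.2]
contact_force: [-0.4, -0.3, 0.2]
width: 0.0516
[ 3.14241538e-04  1.79798187e+01 -2.72280420e+00  6.93396067e+01
  6.06083370e-04  7.58595289e+01] [[-7.37044838e-04  9.69698094e-01  2.44305268e-01]
 [ 1.05741080e-05  2.44305342e-01 -9.69698355e-01]
 [-9.99999728e-01 -7.12127857e-04 -1.90317683e-04]]
```

```bash
python3 -m handwheel '[1,0,0,0,-0.0192,1,0,0,0,-0.0192,1,0,0,0,-0.0192,1,0,0,0,-0.0192,1,0,0,0,-0.0192,1,0,0,0,-0.0192,1,0,0,0,-0.0192,1,0,0,0,-0.0192,1,0,0,0,-0.0192,1,0,0,0,-0.0192,1,0,0,0,-0.0192,1,0,0,0,0]'; python3 -c "
from h import *
s=get_state();print(s['joints'],RT(s))"
```

```text
time_s: 1.4
ee_pos: [0.5999, -0.0, 0.2421]
tcp_rot: [-178.7, 90.0, -178.7]
contact_force: [0.4, -0.1, 0.0]
width: 0.0001
[-2.90832769e-04  1.79708519e+01 -2.71231980e+00  6.93382533e+01
 -4.95635392e-04  1.75094431e-02] [[-3.73936728e-04  3.10670161e-04  9.99999882e-01]
 [-8.64857138e-06  9.99999952e-01 -3.10673416e-04]
 [-9.99999930e-01 -8.76474256e-06 -3.73934023e-04]]
```

```bash
python3 -m handwheel '[1,0,0.46,-0.97,0,1,0,0.46,-0.97,0,1,0,0.46,-0.97,0,1,0,0.46,-0.97,0,1,0,0.46,-0.97,0,1,0,0.46,-0.97,0,1,0,0.46,-0.97,0,1,0,0.46,-0.97,0,1,0,0,0,0]'; python3 -c "
from h import *
s=get_state();print(s['ee_pos'],s['joints']);cv2.imwrite('pics/w1.png',get_image('wrist'))"
```

```text
time_s: 2.15
ee_pos: [0.4415, 0.0745, 0.2422]
tcp_rot: [166.1, 89.9, 165.9]
contact_force: [-0.6, 0.2, 0.4]
width: 0.0001
[0.44145723 0.07453161 0.24224405] [ 9.54688144e+00  1.65446771e+00 -2.23217701e+01  6.61387992e+01
  5.04488961e-02  9.80092393e+00]
```

View pics/w1.png

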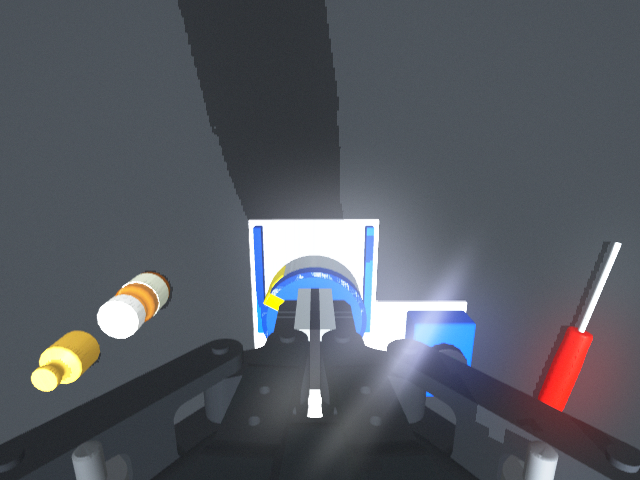

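The wrist view shows the label's side (yellow at (275,298)), the vial and the weight on the left, and the button box on the right. Nothing is near the fingers' path, so I'll descend behind the tin.

```bash
python3 -m handwheel '[1,0.93,0,0,0,1,0.93,0,0,0,1,0.93,0,0,0,1,0.93,0,0,0,1,0.93,0,0,0,1,0.93,0,0,0,1,0.93,0,0,0,1,0.93,0,0,0,1,0.93,0,0,0,1,0.93,0,0,0,1,0.93,0,0,0,1,0,0,0,0]';python3 -m handwheel '[1,0,0,0,0,1,0,0,0,0]'; python3 -c "
from h import *
s=get_state();print(s['ee_pos'],RT(s),s['contact_force']);cv2.imwrite('pics/s2.png',get_image('side')[180:380,200:500]);"
```

```text
time_s: 3.2
ee_pos: [0.4431, 0.0729, 0.0348]
tcp_rot: [-167.7, 89.7, -167.9]
contact_force: [-1.6, -0.3, 0.6]
width: -0.0
time_s: 3.37
ee_pos: [0.4457, 0.0735, 0.0384]
tcp_rot: [1.2, 90.0, 1.1]
contact_force: [0.5, -0.4, 0.1]
width: 0.0002
[0.44573118 0.07351257 0.03835974] [[ 7.28193778e-04  1.92881975e-03  9.99997875e-01]
 [ 1.38362372e-05  9.99998140e-01 -1.92883033e-03]
 [-9.99999735e-01  1.52407700e-05  7.28165736e-04]] [ 0.51366181 -0.40881938  0.1114396 ]
```

View pics/s2.png

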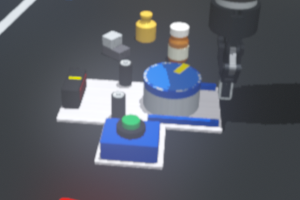

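```bash
python3 -m handwheel '[1,0,0,0.2,0,1,0,0,0.2,0,1,0,0,0.2,0,1,0,0,0.2,0,1,0,0,0.2,0,1,0,0,0.2,0,1,0,0,0.1,0,1,0,0,0.05,0,1,0,0,0.05,0]';for i in 1 2; do python3 -m handwheel '[1,0,0,0.08,0,1,0,0,0.08,0,1,0,0,0.08,0,1,0,0,0.08,0,1,0,0,0.08,0]';done
```

```text
time_s: 4.17
ee_pos: [0.4728, 0.0736, 0.0376]
tcp_rot: [-174.2, 90.0, -174.2]
contact_force: [0.1, -0.1, -0.0]
width: 0.0002
time_s: 4.58
ee_pos: [0.4801, 0.0735, 0.0375]
tcp_rot: [-176.9, 89.9, -176.9]
contact_force: [-2.2, 0.6, 1.2]
width: -0.0001
time_s: 5.0
ee_pos: [0.489, 0.0736, 0.0376]
tcp_rot: [-0.0, 90.0, -0.0]
contact_force: [-1.0, 0.8, 0.5]
width: -0.0001
```

```bash
for i in 1 2 3 4; do python3 -m handwheel '[1,0,0,0.08,0,1,0,0,0.08,0,1,0,0,0.08,0,1,0,0,0.08,0,1,0,0,0.08,0]'|grep -E "ee_pos|force";done
python3 -c "
from h import *
cv2.imwrite('pics/s3.png',cv2.resize(get_image('side')[200:350,240:440],None,fx=3,fy=3))"
```

```text
ee_pos: [0.497, 0.0736, 0.0377]
contact_force: [-1.0, 0.8, 0.0]
ee_pos: [0.505, 0.0736, 0.0377]
contact_force: [-1.4, -0.4, -0.4]
ee_pos: [0.5129, 0.0736, 0.0377]
contact_force: [-1.2, 0.5, -0.7]
ee_pos: [0.521, 0.0736, 0.0377]
contact_force: [-0.9, -0.0, -0.0]
```

View pics/s3.png

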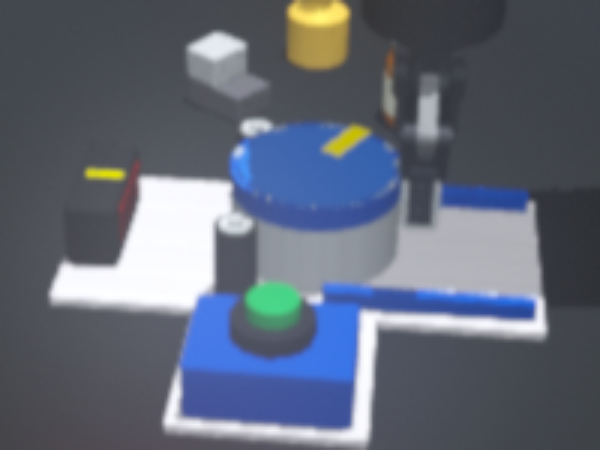

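The finger is behind the tin and the tin is nearly at the rollers. I'll inch forward and watch the force.

```bash
for i in 1 2 3; do python3 -m handwheel '[1,0,0,0.05,0,1,0,0,0.05,0,1,0,0,0.05,0]'|grep -E "ee_pos|force";done
```

```text
ee_pos: [0.5236, 0.0736, 0.0377]
contact_force: [-2.2, 0.8, 0.3]
ee_pos: [0.5268, 0.0736, 0.0377]
contact_force: [-1.7, -0.9, 1.5]
ee_pos: [0.5299, 0.0736, 0.0377]
contact_force: [-2.5, 0.8, 1.4]
```

```bash
python3 -m handwheel '[1,0,0,0.05,0,1,0,0,0,0]'|grep -E "ee_pos|force";python3 -m handwheel '[1,0,0,0.05,0,1,0,0,0,0]'|grep -E "ee_pos|force"
```

```text
ee_pos: [0.5312, 0.0736, 0.0378]
contact_force: [-1.5, -0.2, -0.5]
ee_pos: [0.5318, 0.0735, 0.0377]
contact_force: [-2.1, -1.1, 1.9]
```

```bash
for i in 1 2 3; do python3 -m handwheel '[1,0,0,0.025,0,1,0,0,0,0,1,0,0,0,0]'|grep -E "ee_pos|force";done
```

```text
ee_pos: [0.5319, 0.0735, 0.0377]
contact_force: [-4.0, -1.5, 2.7]
ee_pos: [0.532, 0.0734, 0.0376]
contact_force: [-5.1, -1.4, 3.1]
ee_pos: [0.5324, 0.0733, 0.0375]
contact_force: [-5.4, -1.5, 3.3]
```

Seated contact comes at TCP x ≈ 0.532, with roughly 7 N/mm of stiffness. I'll check the seating by camera and then raise the press.

```bash
python3 - <<'E'
from h import *
im=get_image('side');im2=get_image('scene')
cv2.imwrite('pics/s4.png',cv2.resize(im[200:350,240:440],None,fx=3,fy=3));cv2.imwrite('pics/c4.png',cv2.resize(im2[150:290,250:430],None,fx=4,fy=4))
E
for i in 1 2; do python3 -m handwheel '[1,0,0,0.025,0,1,0,0,0,0,1,0,0,0,0]'|grep -E "ee_pos|force";done
```

```text
ee_pos: [0.5325, 0.0733, 0.0375]
contact_force: [-6.8, -1.3, 4.0]
ee_pos: [0.5325, 0.0733, 0.0374]
contact_force: [-7.9, -1.9, 5.6]
```

View pics/c4.png

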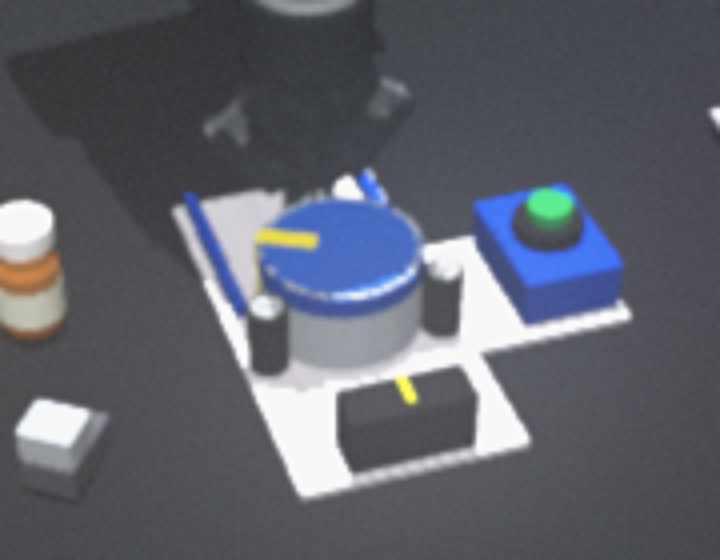

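The tin sits at both rollers, with the strip pointing left to (260,238). The tool's upward force is friction drag, so I'll ease up slightly and press a bit more.

```bash
python3 -m handwheel '[1,-0.025,0,0.02,0,1,0,0,0,0,1,0,0,0,0]'|grep -E "ee_pos|force"; python3 -m handwheel '[1,-0.025,0,0.02,0,1,0,0,0,0,1,0,0,0,0]'|grep -E "ee_pos|force"; python3 -m handwheel '[1,0,0,0.02,0,1,0,0,0,0,1,0,0,0,0]'|grep -E "ee_pos|force"
```

```text
ee_pos: [0.5325, 0.0733, 0.0375]
contact_force: [-7.2, -1.5, 3.8]
ee_pos: [0.5326, 0.0733, 0.0377]
contact_force: [-7.7, -0.8, 1.2]
ee_pos: [0.5326, 0.0733, 0.0376]
contact_force: [-8.4, -0.5, 2.3]
```

```bash
python3 -m handwheel '[1,0,0,0.03,0,1,0,0,0.03,0,1,-0.02,0,0,0,1,0,0,0,0]'|grep -E "ee_pos|force"; python3 -m handwheel '[1,0,0,0.02,0,1,0,0,0,0,1,0,0,0,0]'|grep -E "ee_pos|force"
```

```text
ee_pos: [0.5327, 0.0733, 0.0377]
contact_force: [-10.8, -0.4, 2.3]
ee_pos: [0.5327, 0.0733, 0.0377]
contact_force: [-12.4, 0.3, 3.8]
```

```bash
python3 -m handwheel '[1,0,-0.048,0.001,-0.0028,1,0,-0.096,0.0017,-0.00556,1,0,-0.096,0.0017,-0.00556,1,0,-0.096,0.0017,-0.00556]'; python3 -c "
from h import *
im=get_image('side');cv2.imwrite('pics/s5.png',cv2.resize(im[200:350,240:440],None,fx=3,fy=3))"
```

```text
time_s: 10.82
ee_pos: [0.533, 0.0679, 0.0377]
tcp_rot: [155.2, 89.5, 162.3]
contact_force: [-11.8, 3.9, 3.8]
width: -0.0
```

View pics/s5.png

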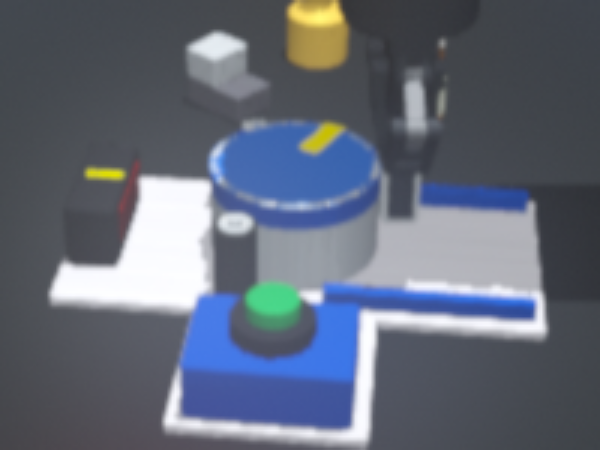

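View pics/s4.png

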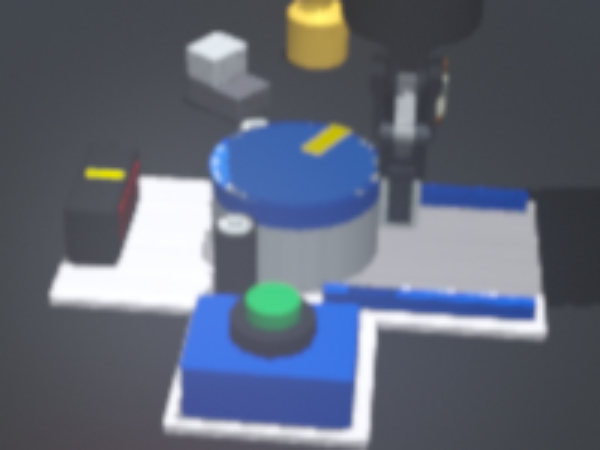

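It is turning. I'll continue the arc in short batches with force checks, and add a helper that measures the strip's angle.

```bash
cat >> h.py <<'E'
C0=np.array([.592,.0732])
def strip(name):
    s=get_state();im=get_image(name);cm=cam(name,s);h=cv2.cvtColor(im,cv2.COLOR_BGR2HSV).astype(int)
    m=((abs(h[...,0]-28)<7)&(h[...,1]>130)&(h[...,2]>80))
    v,u=np.nonzero(m);P=np.array([ray(cm,(a,b),.0625)[:2] for a,b in zip(u,v)])
    k=np.linalg.norm(P-C0,axis=1)<.053;P=P[k].astype(np.float32)
    if len(P)<8:return name,len(P)
    d=cv2.fitLine(P,cv2.DIST_L2,0,.01,.01).ravel()[:2];c=P.mean(0)
    if d@(c-C0)<0:d=-d
    return name,len(P),'mean',(c-C0).round(4),'ang_mean',np.degrees(np.arctan2(*(c-C0)[::-1])).round(1),'ang_line',np.degrees(np.arctan2(d[1],d[0])).round(1)
def alpha(): 
    s=get_state();R=RT(s);z=R[:,2];F=s['contact_force'];r=s['ee_pos'][:2]-C0
    print('alpha',np.degrees(np.arctan2(z[1],z[0])).round(2),'Fz',(F@z).round(1),'Fy',(F@R[:,1]).round(1),'Fup',F[2].round(1),'|F|',np.linalg.norm(F).round(1),'r',(np.linalg.norm(r)*1e3).round(2),'pos',s['ee_pos'].round(4),'t',s['time_s'],'phi',np.degrees(np.arctan2(-r[1],-r[0])).round(2))
E
python3 -c "
from h import *
print(strip('side'),strip('scene'));alpha()"
python3 -m handwheel '[1,0,-0.096,0.0017,-0.00556,1,0,-0.096,0.0017,-0.00556,1,0,-0.096,0.0017,-0.00556,1,0,-0.096,0.0017,-0.00556]' >/dev/null; python3 -c "
from h import *
alpha();print(strip('side'))"
```

```text
('side', 53, 'mean', array([-0.0145, -0.0265]), 'ang_mean', np.float64(-118.7), 'ang_line', np.float32(-113.5)) ('scene', 39, 'mean', array([-0.0121, -0.0305]), 'ang_mean', np.float64(-111.6), 'ang_line', np.float32(-112.8))
alpha 7.06 Fz -11.5 Fy 4.1 Fup 3.2 |F| 12.5 r 59.19 pos [0.5331 0.0675 0.0377] t 10.9667 phi 5.57
alpha 15.17 Fz -11.2 Fy 5.5 Fup 3.4 |F| 12.9 r 59.17 pos [0.5343 0.06   0.0376] t 11.3 phi 12.92
('side', 55, 'mean', array([-0.0106, -0.028 ]), 'ang_mean', np.float64(-110.7), 'ang_line', np.float32(-104.2))
```

```bash
for i in 1 2 3; do python3 -m handwheel '[1,0,-0.096,0.005,-0.00556,1,0,-0.096,0.005,-0.00556,1,0,-0.096,0.005,-0.00556,1,0,-0.096,0.005,-0.00556]' >/dev/null; python3 -c "
from h import *
alpha();print(strip('side'))"; done
```

```text
alpha 23.16 Fz -12.5 Fy 5.4 Fup 5.6 |F| 14.7 r 59.21 pos [0.5366 0.0523 0.0375] t 11.6833 phi 20.64
('side', 49, 'mean', array([-0.0065, -0.0294]), 'ang_mean', np.float64(-102.4), 'ang_line', np.float32(-98.6))
alpha 31.15 Fz -13.7 Fy 7.9 Fup 6.5 |F| 17.1 r 59.18 pos [0.5399 0.045  0.0375] t 12.0667 phi 28.41
('side', 51, 'mean', array([-0.0019, -0.0292]), 'ang_mean', np.float64(-93.7), 'ang_line', np.float32(-91.4))
alpha 39.13 Fz -15.3 Fy 6.1 Fup 7.6 |F| 18.1 r 59.15 pos [0.5443 0.0382 0.0375] t 12.45 phi 36.27
('side', 54, 'mean', array([ 0.0022, -0.0285]), 'ang_mean', np.float64(-85.5), 'ang_line', np.float32(-85.3))
```

Label now at about -85° but the force is up to 18 N, so I'll release and swing back outside the tin for a second stroke.

```bash
python3 -m handwheel '[1,0,0,-0.1,0,1,0,0,-0.1,0,1,0,0,-0.15,0,1,0,0,-0.15,0,1,0,0,0,0]' >/dev/null; python3 -c "
from h import *
alpha();print(strip('side'),strip('scene'))"; python3 -m handwheel '[1,0,0.368,0.0212,0.01833,1,0,0.368,0.0212,0.01833,1,0,0.368,0.0212,0.01833,1,0,0.368,0.0212,0.01833,1,0,0.368,0.0212,0.01833,1,0,0.368,0.0212,0.01833]'>/dev/null;python3 -c "
from h import *
alpha()"
```

```text
alpha 39.02 Fz 0.0 Fy 0.2 Fup -1.2 |F| 1.2 r 63.49 pos [0.543  0.0328 0.0395] t 12.9167 phi 39.53
('side', 49, 'mean', array([ 0.0025, -0.028 ]), 'ang_mean', np.float64(-85.0), 'ang_line', np.float32(-81.8)) ('scene', 38, 'mean', array([ 0.005 , -0.0336]), 'ang_mean', np.float64(-81.6), 'ang_line', np.float32(-81.7))
alpha -0.88 Fz -0.2 Fy 0.4 Fup -0.3 |F| 0.6 r 63.54 pos [0.5285 0.0745 0.0394] t 13.5167 phi -1.17
```

```bash
python3 -m handwheel '[1,0,0.368,0.0212,0.01833,1,0,0.368,0.0212,0.01833,1,0,0.368,0.0212,0.01833,1,0,0,0,0]'>/dev/null;python3 -c "
from h import *
alpha()"
python3 -m handwheel '[1,0,0,0.1,0,1,0,0,0.1,0,1,0,0,0.05,0,1,0,0,0.05,0,1,0,0,0.05,0,1,0,0,0.03,0,1,0,0,0,0]'>/dev/null;python3 -c "
from h import *
alpha()"
python3 -m handwheel '[1,-0.02,0,0.03,0,1,-0.02,0,0.03,0,1,0,0,0,0]'>/dev/null;python3 -c "
from h import *
alpha();print(strip('side'))"
```

```text
alpha -20.44 Fz -0.8 Fy -0.0 Fup -0.4 |F| 0.9 r 63.43 pos [0.5332 0.0969 0.0395] t 13.85 phi -21.97
alpha -20.26 Fz -9.6 Fy 1.5 Fup 6.8 |F| 11.9 r 59.37 pos [0.5363 0.0937 0.0388] t 14.4333 phi -20.23
alpha -20.24 Fz -12.4 Fy 2.8 Fup 3.4 |F| 13.1 r 59.23 pos [0.5364 0.0936 0.039 ] t 14.6833 phi -20.13
('side', 58, 'mean', array([ 0.0031, -0.0301]), 'ang_mean', np.float64(-84.2), 'ang_line', np.float32(-81.0))
```

```bash
for i in 1 2 3; do python3 -m handwheel '[1,-0.005,-0.096,0.0017,-0.00556,1,-0.005,-0.096,0.0017,-0.00556,1,-0.005,-0.096,0.0017,-0.00556,1,-0.005,-0.096,0.0017,-0.00556,1,0,-0.096,0.0017,-0.00556]' >/dev/null; python3 -c "
from h import *
alpha();print(strip('side'))"; done
```

```text
alpha -10.12 Fz -9.8 Fy 5.0 Fup 1.8 |F| 11.1 r 59.25 pos [0.5338 0.0845 0.0392] t 15.15 phi -11.01
('side', 54, 'mean', array([ 0.0078, -0.0287]), 'ang_mean', np.float64(-74.8), 'ang_line', np.float32(-74.4))
alpha -0.13 Fz -8.2 Fy 4.7 Fup 0.5 |F| 9.4 r 59.22 pos [0.5328 0.0744 0.0393] t 15.6167 phi -1.16
('side', 50, 'mean', array([ 0.0126, -0.0253]), 'ang_mean', np.float64(-63.5), 'ang_line', np.float32(-67.7))
alpha 9.85 Fz -6.8 Fy 5.1 Fup -1.0 |F| 8.5 r 59.23 pos [0.5334 0.0644 0.0395] t 16.0833 phi 8.54
('side', 45, 'mean', array([ 0.0171, -0.0218]), 'ang_mean', np.float64(-51.8), 'ang_line', np.float32(-55.0))
```

```bash
for i in 1 2 ; do python3 -m handwheel '[1,0,-0.096,0.045,-0.00556,1,0,-0.096,0.02,-0.00556,1,0,-0.096,0.0017,-0.00556,1,0,-0.096,0.0017,-0.00556,1,0,-0.096,0.0017,-0.00556]' >/dev/null; python3 -c "
from h import *
alpha();print(strip('side'))"; done
```

```text
alpha 19.85 Fz -10.1 Fy 4.9 Fup 2.9 |F| 11.6 r 59.16 pos [0.5358 0.0547 0.0393] t 16.55 phi 18.21
('side', 44, 'mean', array([ 0.0214, -0.0185]), 'ang_mean', np.float64(-40.8), 'ang_line', np.float32(-44.0))
alpha 29.83 Fz -12.7 Fy 5.6 Fup 5.2 |F| 14.8 r 59.09 pos [0.5398 0.0456 0.0391] t 17.0167 phi 27.89
('side', 45, 'mean', array([ 0.0257, -0.0154]), 'ang_mean', np.float64(-31.0), 'ang_line', np.float32(-37.3))
```

```bash
python3 -m handwheel '[1,-0.02,-0.096,-0.005,-0.00556,1,-0.02,-0.096,-0.005,-0.00556,1,-0.01,-0.096,-0.005,-0.00556,1,0,-0.096,-0.005,-0.00556]' >/dev/null; python3 -c "
from h import *
alpha();print(strip('side'))"
python3 -m handwheel '[1,0,0,-0.1,0,1,0,0,-0.1,0,1,0,0,-0.15,0,1,0,0,-0.15,0,1,0,0,0,0]' >/dev/null; python3 -c "
from h import *
alpha();print(strip('side'),strip('scene'),strip('wrist'));cv2.imwrite('pics/c6.png',cv2.resize(get_image('scene')[150:290,250:430],None,fx=4,fy=4))"
```

```text
alpha 37.83 Fz -8.5 Fy 5.6 Fup 0.5 |F| 10.2 r 59.02 pos [0.544  0.0389 0.0397] t 17.4 phi 35.56
('side', 45, 'mean', array([ 0.0278, -0.0113]), 'ang_mean', np.float64(-22.1), 'ang_line', np.float32(-27.4))
alpha 37.69 Fz -0.6 Fy -0.9 Fup -0.2 |F| 1.1 r 63.07 pos [0.5428 0.0337 0.0426] t 17.8667 phi 38.76Traceback (most recent call last):
  File "<string>", line 3, in <module>
    alpha();print(strip('side'),strip('scene'),strip('wrist'));cv2.imwrite('pics/c6.png',cv2.resize(get_image('scene')[150:290,250:430],None,fx=4,fy=4))
                                               ~~~~~^^^^^^^^^
  File "h.py", line 23, in strip
    k=np.linalg.norm(P-C0,axis=1)<.053;P=P[k].astype(np.float32)
                     ~^~~
ValueError: operands could not be broadcast together with shapes (0,) (2,)
```

```bash
python3 -c "
from h import *
print(strip('side'),strip('scene'));cv2.imwrite('pics/c6.png',cv2.resize(get_image('scene')[150:290,250:430],None,fx=4,fy=4))"
python3 -m handwheel '[1,0.02,0.368,0.0212,0.01833,1,0.02,0.368,0.0212,0.01833,1,0.02,0.368,0.0212,0.01833,1,0.02,0.368,0.0212,0.01833,1,0.02,0.368,0.0212,0.01833,1,0,0.368,0.0212,0.01833,1,0,0.368,0.0212,0.01833,1,0,0,0,0]'>/dev/null;python3 -c "
from h import *
alpha();print(strip('side'),strip('scene'))"
```

```text
('side', 44, 'mean', array([ 0.0275, -0.0111]), 'ang_mean', np.float64(-22.0), 'ang_line', np.float32(-29.1)) ('scene', 43, 'mean', array([ 0.0307, -0.016 ]), 'ang_mean', np.float64(-27.5), 'ang_line', np.float32(-25.3))
alpha -8.58 Fz 0.5 Fy 1.1 Fup 0.7 |F| 1.4 r 62.91 pos [0.53   0.0839 0.0402] t 18.8333 phi -9.77
('side', 46, 'mean', array([ 0.0277, -0.011 ]), 'ang_mean', np.float64(-21.7), 'ang_line', np.float32(-28.6)) ('scene', 44, 'mean', array([ 0.0311, -0.0161]), 'ang_mean', np.float64(-27.3), 'ang_line', np.float32(-24.4))
```

View pics/c6.png

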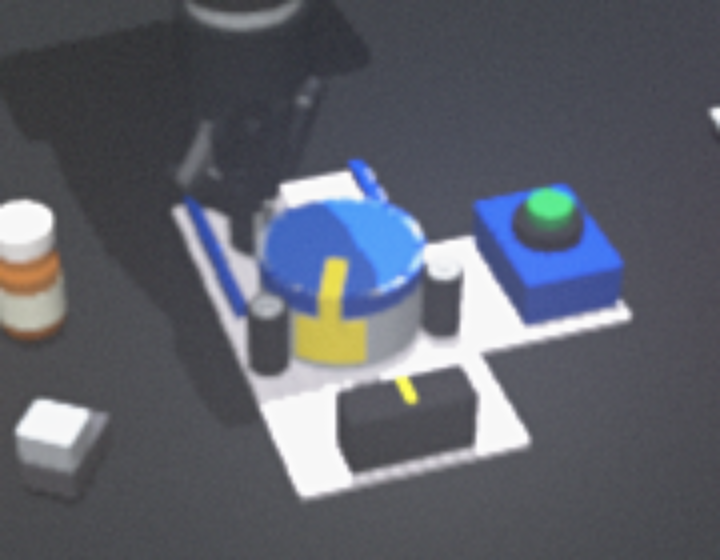

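The label now shows yellow at about (332,305), between the rollers and at about -25°. Third stroke of about 24°.

```bash
python3 -m handwheel '[1,0,0,0.1,0,1,0,0,0.1,0,1,0,0,0.05,0,1,0,0,0.05,0,1,0,0,0.05,0,1,0,0,0.02,0,1,0,0,0,0]'>/dev/null;python3 -c "
from h import *
alpha()"
python3 -m handwheel '[1,-0.02,0,0.03,0,1,-0.02,0,0.03,0,1,0,0,0,0]'>/dev/null;python3 -c "
from h import *
alpha()"
python3 -m handwheel '[1,-0.005,-0.096,0.008,-0.00556,1,-0.005,-0.096,0.008,-0.00556,1,-0.005,-0.096,0.008,-0.00556,1,-0.005,-0.096,0.008,-0.00556,1,0,-0.096,0.008,-0.00556]' >/dev/null; python3 -c "
from h import *
alpha();print(strip('side'),strip('scene'))"
```

```text
alpha -8.43 Fz -10.8 Fy 0.9 Fup 8.2 |F| 13.5 r 59.47 pos [0.5332 0.0817 0.0394] t 19.5167 phi -8.26
alpha -8.42 Fz -12.1 Fy 1.0 Fup 5.1 |F| 13.2 r 59.29 pos [0.5333 0.0816 0.0396] t 19.7667 phi -8.18
alpha 1.71 Fz -12.1 Fy 4.9 Fup 3.3 |F| 13.4 r 59.21 pos [0.5328 0.0725 0.0397] t 20.1833 phi 0.68
('side', 46, 'mean', array([ 0.0296, -0.0064]), 'ang_mean', np.float64(-12.2), 'ang_line', np.float32(-19.1)) ('scene', 42, 'mean', array([ 0.0335, -0.0106]), 'ang_mean', np.float64(-17.5), 'ang_line', np.float32(-17.8))
```

```bash
python3 -m handwheel '[1,-0.005,-0.096,0.006,-0.00556,1,-0.005,-0.096,0.006,-0.00556,1,-0.005,-0.096,0.006,-0.00556,1,-0.005,-0.096,0.006,-0.00556,1,0,-0.096,0.006,-0.00556,1,0,-0.096,0.006,-0.00556,1,0,0,0,0]' >/dev/null; python3 -c "
from h import *
alpha();print(strip('side'),strip('scene'))"
python3 -m handwheel '[1,0,0,-0.1,0,1,0,0,-0.1,0,1,0,0,-0.15,0,1,0,0,-0.15,0,1,0,0,0,0]' >/dev/null; python3 -c "
from h import *
alpha();print(strip('side'),strip('scene'));cv2.imwrite('pics/c7.png',cv2.resize(get_image('scene')[150:290,250:430],None,fx=4,fy=4))"
```

```text
alpha 13.66 Fz -12.3 Fy 3.5 Fup 4.3 |F| 13.4 r 59.12 pos [0.5344 0.0599 0.0398] t 20.8667 phi 12.99
('side', 51, 'mean', array([0.0324, 0.0005]), 'ang_mean', np.float64(0.9), 'ang_line', np.float32(-6.0)) ('scene', 43, 'mean', array([ 0.0346, -0.0037]), 'ang_mean', np.float64(-6.1), 'ang_line', np.float32(-5.6))
alpha 13.52 Fz 1.0 Fy 0.5 Fup 0.0 |F| 1.1 r 63.11 pos [0.5308 0.0579 0.042 ] t 21.3833 phi 14.07
('side', 53, 'mean', array([0.0318, 0.0004]), 'ang_mean', np.float64(0.7), 'ang_line', np.float32(-6.4)) ('scene', 43, 'mean', array([ 0.0343, -0.0038]), 'ang_mean', np.float64(-6.4), 'ang_line', np.float32(-6.2))
```

View pics/c7.png

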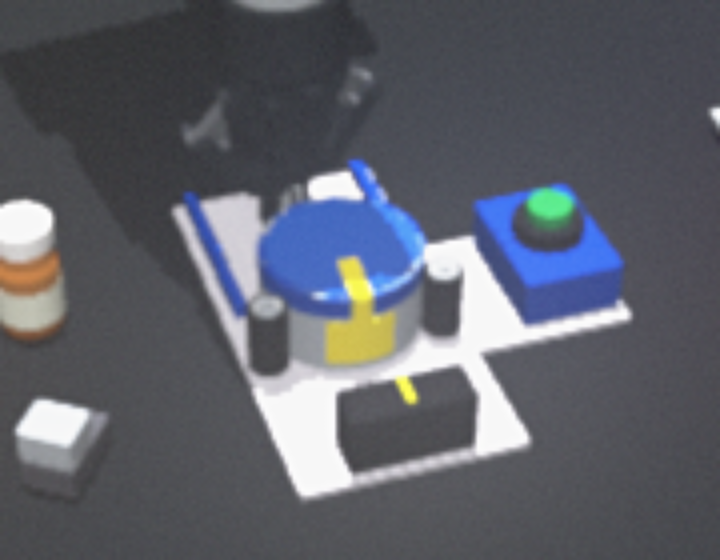

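The label's near the centre line but seems a few degrees short, and the two views disagree. I'll back off, rise, and take an overhead wrist view for a precise measurement.

```bash
python3 -m handwheel '[1,0,0,-0.7,0.0188,1,0,0,-0.7,0.0188,1,-0.9,0,0,0,1,-0.9,0,0,0,1,-0.9,0,0,0,1,-0.9,0,0,0,1,-0.9,0,0,0,1,-0.9,0,0,0,1,-0.9,0,0,0,1,-0.9,0,0,0,1,-0.9,0,0,0,1,-0.9,0,0,0]' >/dev/null; python3 -m handwheel '[1,0,0,0.95,0,1,0,0.2,0.95,0,1,0,0.2,0.95,0,1,0,0.2,0.95,0,1,0,0.2,0.95,0,1,0,0,0.95,0,1,0,0,0.95,0,1,0,0,0.6,0,1,0,0,0,0,1,0,0,0,0,1,0,0,0,0,1,0,0,0,0]';python3 -c "
from h import *
s=get_state();print(s['ee_pos'],s['dq'].round(1),RT(s).round(3));im=get_image('wrist');cv2.imwrite('pics/w8.png',im);print(strip('side'),strip('scene'),strip('wrist'))"
```

```text
time_s: 23.53
ee_pos: [0.6472, 0.0692, 0.2218]
tcp_rot: [-178.1, 90.0, -178.1]
contact_force: [0.2, 0.5, 0.4]
width: -0.0004
[0.64722803 0.06919037 0.22184729] [ 0.1 -0.3 -0.  -0.1  0.  -0.1] [[-0.  0.  1.]
 [-0.  1. -0.]
 [-1. -0. -0.]]
('side', 55, 'mean', array([0.0314, 0.0006]), 'ang_mean', np.float64(1.2), 'ang_line', np.float32(-5.2)) ('scene', 45, 'mean', array([ 0.0345, -0.0036]), 'ang_mean', np.float64(-6.0), 'ang_line', np.float32(-4.6)) ('wrist', 665, 'mean', array([ 0.0317, -0.0031]), 'ang_mean', np.float64(-5.6), 'ang_line', np.float32(-4.2))
```

View pics/w8.png

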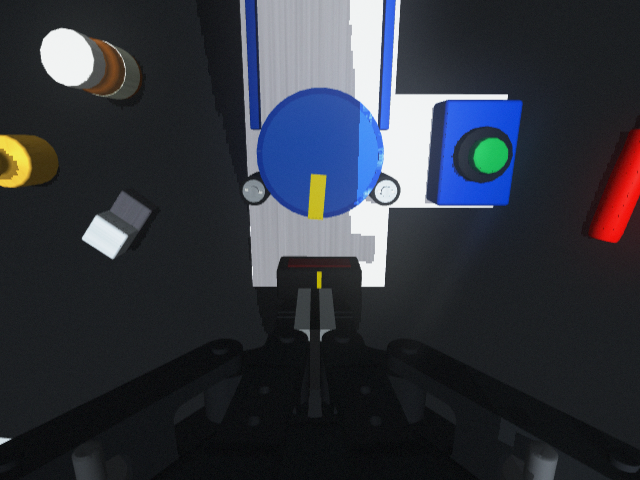

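A clear overhead view: the lid is at about (320,152), the strip runs from (318,176) to (316,218), the pins are at (254,190) and (386,189), the reader mark is at (319,280) and the button is at (491,155). I'll measure these relative to each other.

Run:
```python
from h import *
s=get_state();cm=cam('wrist',s);im=cv2.imread('pics/w8.png');h=cv2.cvtColor(im,cv2.COLOR_BGR2HSV).astype(int)
H,S,V=h[...,0],h[...,1],h[...,2]
sub=np.zeros(H.shape,bool);sub[80:225,256:388]=1
yel=(abs(H-28)<7)&(S>130)&(V>80)
m=(((abs(H-110)<14)&(S>110)&(V>60))|yel)&sub
cs=max(cv2.findContours(m.astype(np.uint8),cv2.RETR_EXTERNAL,cv2.CHAIN_APPROX_NONE)[0],key=cv2.contourArea)
el=cv2.fitEllipse(cv2.convexHull(cs));cc,r=cv2.minEnclosingCircle(cs)
print(el,cc,r)
L=ray(cm,el[0],.062)[:2];L2=ray(cm,cc,.062)[:2];print('lid',L,L2)
g=cv2.GaussianBlur(im,(3,3),0)
for b in blobs(yel,20)[:4]: print(b[0],b[1],ray(cm,b[1],.062)[:2],ray(cm,b[1],.046)[:2])
gr=blobs((abs(H-70)<20)&(S>110)&(V>60))[0]
for z in(.045,.05,.055,.06):print('btn',gr,z,ray(cm,gr[1],z)[:2])
A=ray(cm,(386.5,189.5),.056)[:2];B=ray(cm,(254,189.5),.056)[:2];print('pins',A,B)
v,u=np.nonzero(yel&sub);P=np.array([ray(cm,(a,b),.062)[:2] for a,b in zip(u,v)])
c=P.mean(0);print('strip mean',c,'ang about lid',np.degrees(np.arctan2(*(c-L)[::-1])),np.degrees(np.arctan2(*(c-L2)[::-1])))
# rail lines: plate left edge
```

```text
((320.94171142578125, 120.80467224121094), (140.22576904296875, 198.0786895751953), 2.2812187671661377) (321.5, 134.11151123046875) 84.96070861816406
lid [0.56789964 0.0732566 ] [0.57736421 0.07371792]
895 [ 15.2 161.1] [ 0.59709721 -0.15949519] [ 0.59801564 -0.1720111 ]
667 [316.6 196.5] [0.62416658 0.07012584] [0.62657154 0.07021974]
89 [319.  279.4] [0.69330533 0.07222534] [0.6995071  0.07243454]
btn (np.int32(1123), array([489.1, 154.6]), array([469, 137,  40,  37], dtype=int32)) 0.045 [0.59298153 0.20862389]
btn (np.int32(1123), array([489.1, 154.6]), array([469, 137,  40,  37], dtype=int32)) 0.05 [0.59277708 0.2063504 ]
btn (np.int32(1123), array([489.1, 154.6]), array([469, 137,  40,  37], dtype=int32)) 0.055 [0.59257263 0.20407692]
btn (np.int32(1123), array([489.1, 154.6]), array([469, 137,  40,  37], dtype=int32)) 0.06 [0.59236818 0.20180344]
pins [0.61949793 0.12560972] [0.61949335 0.02048936]
strip mean [0.62422927 0.0700866 ] ang about lid -3.2209712894206675 -4.4306846123800225
```

The label is at about -4.5°, within tolerance, but I'll take it closer to square with a short stroke. Going back down behind the tin.

```bash
python3 -m handwheel '[1,0,0,-0.95,0,1,0,0.1,-0.95,0,1,0,0.1,-0.95,0,1,0,0,-0.95,0,1,0,0,-0.95,0,1,0,0,-0.95,0,1,0,0,-0.95,0,1,0,0,-0.75,0,1,0,0,0,0]' >/dev/null; python3 -c "
from h import *
alpha()"
python3 -m handwheel '[1,0.9,0,0,0,1,0.9,0,0,0,1,0.9,0,0,0,1,0.9,0,0,0,1,0.9,0,0,0,1,0.9,0,0,0,1,0.9,0,0,0,1,0.9,0,0,0,1,0.9,0,0,0,1,0.9,0,0,0,1,0,0,0,0,1,0,0,0,0]' >/dev/null; python3 -c "
from h import *
alpha()"
```

```text
alpha 0.01 Fz 1.3 Fy 0.2 Fup -0.4 |F| 1.4 r 94.89 pos [0.4971 0.0731 0.222 ] t 24.4833 phi 0.05
alpha -0.02 Fz 0.5 Fy -0.6 Fup 0.4 |F| 0.9 r 92.44 pos [0.4996 0.0731 0.0412] t 25.4833 phi 0.06
```

```bash
python3 -m handwheel '[1,0,0,0.2,0,1,0,0,0.2,0,1,0,0,0.2,0,1,0,0,0.2,0,1,0,0,0.2,0,1,0,0,0.2,0,1,0,0,0.2,0,1,0,0,0,0]' >/dev/null; python3 -c "
from h import *
alpha()"
python3 -m handwheel '[1,0,0,0.1,0,1,0,0,0.1,0,1,0,0,0.05,0,1,0,0,0.05,0,1,0,0,0.05,0,1,0,0,0.05,0,1,0,0,0.03,0,1,0,0,0,0]'>/dev/null;python3 -c "
from h import *
alpha()"
```

```text
alpha -0.02 Fz -0.3 Fy -0.6 Fup -0.1 |F| 0.7 r 62.89 pos [0.5291 0.0733 0.0419] t 26.15 phi -0.06
alpha 0.0 Fz -10.1 Fy 0.5 Fup 7.5 |F| 12.6 r 59.43 pos [0.5326 0.0731 0.0409] t 26.8167 phi 0.07
```

```bash
python3 -m handwheel '[1,-0.03,0,0.03,0,1,-0.03,0,0.03,0,1,0,0,0,0]'>/dev/null;python3 -c "
from h import *
alpha();print(strip('side'),strip('scene'))"
python3 -m handwheel '[1,-0.005,-0.06,0.006,-0.00347,1,-0.005,-0.06,0.006,-0.00347,1,-0.005,-0.06,0.006,-0.00347,1,0,-0.06,0.006,-0.00347,1,0,0,0,0,1,0,0,0,0]'>/dev/null;python3 -c "
from h import *
alpha();print(strip('side'),strip('scene'))"
```

```text
alpha 0.0 Fz -11.2 Fy 0.5 Fup 3.0 |F| 11.6 r 59.25 pos [0.5328 0.0731 0.0413] t 27.0667 phi 0.11
('side', 52, 'mean', array([0.0326, 0.0006]), 'ang_mean', np.float64(1.0), 'ang_line', np.float32(-5.3)) ('scene', 46, 'mean', array([ 0.0348, -0.0038]), 'ang_mean', np.float64(-6.2), 'ang_line', np.float32(-5.3))
alpha 5.03 Fz -10.6 Fy 4.0 Fup 1.3 |F| 11.4 r 59.16 pos [0.533  0.069  0.0414] t 27.6667 phi 4.09
('side', 48, 'mean', array([0.033 , 0.0031]), 'ang_mean', np.float64(5.3), 'ang_line', np.float32(-0.2)) ('scene', 44, 'mean', array([ 0.0342, -0.0016]), 'ang_mean', np.float64(-2.7), 'ang_line', np.float32(-1.7))
```

Turned by about 4°. I'll release straight back, rise and look from above again.

```bash
python3 -m handwheel '[1,0,0,-0.1,0,1,0,0,-0.1,0,1,0,0,-0.15,0,1,0,0,-0.15,0,1,0,0,-0.7,0.014,1,0,0,-0.7,0,1,-0.9,0,0,0,1,-0.9,0,0,0,1,-0.9,0,0,0,1,-0.9,0,0,0,1,-0.9,0,0,0,1,-0.9,0,0,0]' >/dev/null; python3 -m handwheel '[1,-0.9,0,0,0,1,-0.9,0,0,0,1,-0.9,0,0,0,1,0,0.1,0.95,0,1,0,0.1,0.95,0,1,0,0,0.95,0,1,0,0,0.95,0,1,0,0,0.95,0,1,0,0,0.95,0,1,0,0,0.95,0,1,0,0,0.6,0,1,0,0,0,0]'>/dev/null;python3 -m handwheel '[1,0,0,0,0,1,0,0,0,0,1,0,0,0,0]';python3 - <<'E'
from h import *
print(strip('side'),strip('scene'),strip('wrist'))
s=get_state();im=get_image('wrist');cv2.imwrite('pics/w9.png',im);cm=cam('wrist',s)
g=cv2.medianBlur(cv2.cvtColor(im,cv2.COLOR_BGR2GRAY),3)
h=cv2.cvtColor(im,cv2.COLOR_BGR2HSV).astype(int)
yel=(abs(h[...,0]-28)<7)&(h[...,1]>130)&(h[...,2]>80)
for b in blobs(yel,20)[:4]: print(b[0],b[1],b[2],ray(cm,b[1],.062)[:2],ray(cm,b[1],.046)[:2])
c=cv2.HoughCircles(g[60:260,200:440],cv2.HOUGH_GRADIENT,1,100,param1=100,param2=15,minRadius=55,maxRadius=85)
if c is not None:
  for k in c[0][:3]:
    p=k[:2]+[200,60];print('circ',p,k[2],ray(cm,p,.062)[:2])
c=cv2.HoughCircles(g[150:230,220:420],cv2.HOUGH_GRADIENT,1,60,param1=100,param2=12,minRadius=8,maxRadius=18)
if c is not None:
  for k in c[0][:4]:
    p=k[:2]+[220,150];print('pin',p,k[2],ray(cm,p,.056)[:2])
E
```

```text
time_s: 30.02
ee_pos: [0.6448, 0.0702, 0.2054]
tcp_rot: [-170.3, 90.0, -170.4]
contact_force: [0.0, -0.6, 0.4]
width: -0.0001
('side', 52, 'mean', array([0.0315, 0.003 ]), 'ang_mean', np.float64(5.4), 'ang_line', np.float32(0.4)) ('scene', 47, 'mean', array([ 0.0347, -0.0015]), 'ang_mean', np.float64(-2.5), 'ang_line', np.float32(-1.5)) ('wrist', 739, 'mean', array([ 0.0316, -0.0008]), 'ang_mean', np.float64(-1.5), 'ang_line', np.float32(-0.7))
733 [318.3 202.5] [311 180  16  47] [0.6235986  0.07236021] [0.62626339 0.07252548]
484 [  5.7 169. ] [  0 145  16  47] [ 0.59902579 -0.1536032 ] [ 0.60026029 -0.1665903 ]
43 [317.9 284. ] [316 280   5   9] [0.68823616 0.0721763 ] [0.69466322 0.07233087]
circ [318.5 155.5] 67.7 [0.5896864  0.07243474]
pin [387.5 196.5] 11.8 [0.62008264 0.12453649]
pin [248.5 196.5] 12.2 [0.62000309 0.01983956]
```

View pics/w9.png

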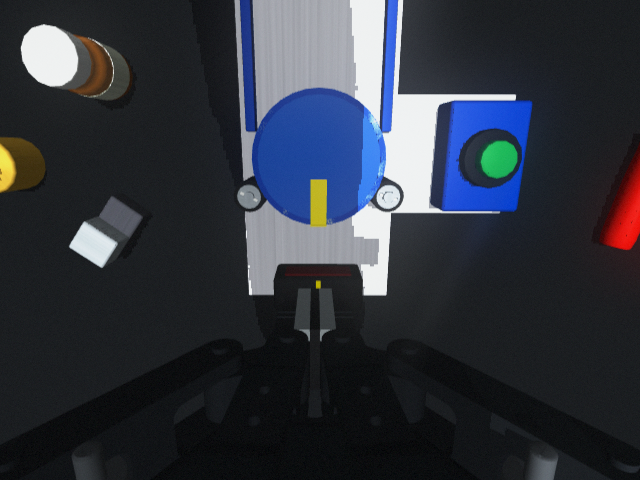

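The overhead view shows the strip straight down from (318,180) to (318,226), in line with the reader mark at (318,284), so the label is at 0° ± 1.5°. The tin touches both rollers (centre to pin 60 mm). Next is the button at (0.592, 0.2025).

```bash
python3 -m handwheel '[1,0,0.83,-0.33,0,1,0,0.83,-0.33,0,1,0,0.83,-0.33,0,1,0,0.83,-0.33,0,1,0,0.83,-0.33,0,1,0,0.83,-0.33,0,1,0,0.83,-0.33,0,1,0,0.83,-0.33,0,1,0,0,0,0,1,0,0,0,0,1,0,0,0,0]'
python3 -m handwheel '[1,0.86,0,0,0,1,0.86,0,0,0,1,0.86,0,0,0,1,0.86,0,0,0,1,0.86,0,0,0,1,0.86,0,0,0,1,0.8,0,0,0,1,0,0,0,0,1,0,0,0,0,1,0,0,0,0]'; python3 -c "
from h import *
cv2.imwrite('pics/s10.png',cv2.resize(get_image('side')[200:350,240:440],None,fx=3,fy=3));cv2.imwrite('pics/c10.png',cv2.resize(get_image('scene')[150:290,300:480],None,fx=4,fy=4))"
```

```text
time_s: 31.13
ee_pos: [0.593, 0.2027, 0.2053]
tcp_rot: [-51.0, 90.0, -51.1]
contact_force: [0.5, -1.0, -0.5]
width: -0.0
time_s: 31.97
ee_pos: [0.5936, 0.2026, 0.0869]
tcp_rot: [11.6, 89.9, 11.5]
contact_force: [0.6, 0.1, 0.3]
width: 0.0
```

View pics/s10.png

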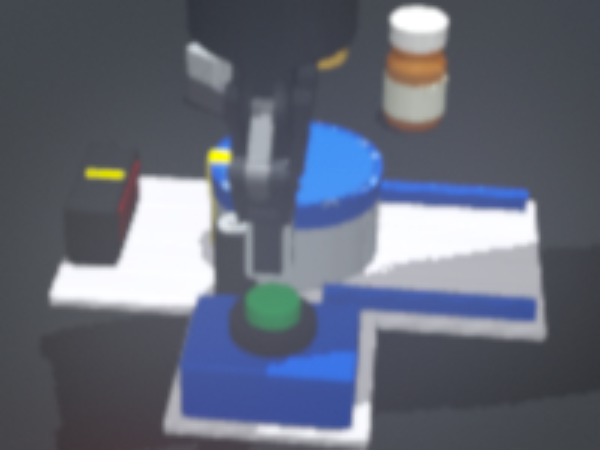

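View pics/c10.png

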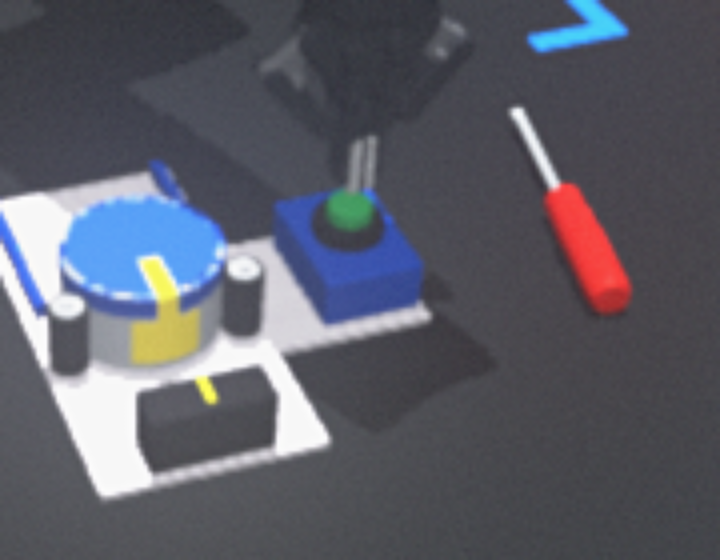

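The tin is facing the reader, and the fingers are straight above the button. Pressing down gently.

```bash
python3 -m handwheel '[1,0.2,0,0,0,1,0.2,0,0,0,1,0.1,0,0,0,1,0.1,0,0,0,1,0.1,0,0,0,1,0,0,0,0]'|grep -E "ee_pos|force"
for i in 1 2 3; do python3 -m handwheel '[1,0.1,0,0,0,1,0,0,0,0]'|grep -E "ee_pos|force"; done
```

```text
ee_pos: [0.5927, 0.2031, 0.0717]
contact_force: [-0.6, -0.7, 2.3]
ee_pos: [0.5929, 0.2031, 0.07]
contact_force: [-1.3, 1.0, 3.6]
ee_pos: [0.593, 0.2032, 0.068]
contact_force: [-1.8, -0.9, 4.2]
ee_pos: [0.593, 0.2032, 0.067]
contact_force: [-4.0, -0.4, 9.1]
```

9 N and about 6 mm of travel, so the button is fully down. I'll hold briefly and lift away.

```bash
python3 -m handwheel '[1,0.02,0,0,0,1,0,0,0,0]'|grep -E "ee_pos|force"
python3 -m handwheel '[1,-0.2,0,0,0,1,-0.4,0,0,0,1,-0.8,0,0,0,1,-0.8,0,0,0,1,-0.8,0,0,0,1,-0.8,0,0,0,1,-0.8,0,0,0,1,-0.8,0,0,0,1,-0.8,0,0,0,1,0,0,0,0,1,0,0,0,0,1,0,0,0,0]'; python3 -c "
from h import *
print(strip('side'),strip('scene'))
cv2.imwrite('pics/s11.png',cv2.resize(get_image('side')[200:350,240:440],None,fx=3,fy=3));cv2.imwrite('pics/w11.png',get_image('wrist'))"
```

```text
ee_pos: [0.593, 0.2032, 0.0669]
contact_force: [-4.2, -0.5, 12.9]
time_s: 34.23
ee_pos: [0.5925, 0.2029, 0.1886]
tcp_rot: [-159.4, 89.9, -159.5]
contact_force: [0.0, -1.1, -0.7]
width: 0.0005
('side', 46, 'mean', array([0.031 , 0.0026]), 'ang_mean', np.float64(4.8), 'ang_line', np.float32(-3.7)) ('scene', 38, 'mean', array([ 0.0355, -0.0015]), 'ang_mean', np.float64(-2.4), 'ang_line', np.float32(-1.7))
```

View pics/s11.png

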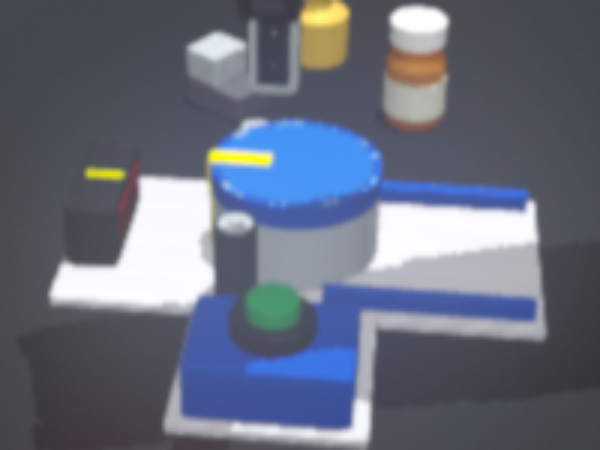

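View pics/w11.png

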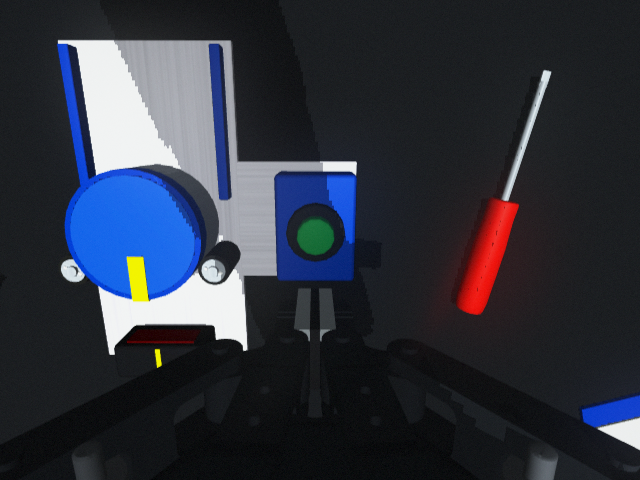

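The button is up again, the tin is seated with its strip towards the reader, the bystanders are unmoved and the arm is clear. Handing in.

```bash
python3 -c "
from workcell import *
print(hand_in())"
```

```text
the job is handed in; nothing more can be done
None
```

The job is handed in. The tin sits against both rollers with its label towards the reader, the green button was pressed once and is up again, and the arm is clear at about 34 s of the 72 s allowed. `hand_in` gave no verdict.

- **Seating:** I pushed the tin in at about 2 N. By the overhead wrist view its centre is about 2 mm from the seat, against 4 mm allowed. Its distance to one roller axis came out at 60.3 mm, where 60 mm means touching.
- **Turning:** three strokes of the fingertip plus a short correction turned the tin by roughly 115°. The press was mostly 10 to 15 N. It reached 18 N near the end of the first stroke, so I stopped and released there, below the 20 N limit.
- **Label:** the overhead view before the button press put the label within about 1.5° of the reader.
- **Button:** I pressed it about 6 mm, past the 5 N that bottoms it (the wrist read up to 13 N), then lifted away.

**Checks that disagreed:** after the press, the scene camera put the label at about -2°. The side camera gave between -4° and +5°, with only about 50 strip pixels and 2 mm calibration to work from. All of these are inside the 8° limit, and I trusted the overhead view. I checked the bystanders only by eye in the pictures; they looked unmoved.

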